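# Touch off the three height gauges

### The arm

A 7-joint arm with a two-finger parallel gripper is mounted at the origin on a cart in front of the work surface, level with it; the furniture and walls round the work are solid. World frame = base frame: x ahead of the robot, y to its left, z up, the work surface at z = 0. Lengths are in m, angles in rad, forces in N, time in s.
With the tool pointing down it reaches from about 0.375 to 0.925 m from the base axis. Payload 3.1 kg.
Tool frame: the origin (TCP) lies midway between the tips of the shut fingers; the grasp point (between the pads) lies 19 mm behind it; z points along the fingers, y is the direction in which the jaws open and shut (so a half turn about z gives the same grasp; the last joint's range is limited). The gripper opens to 85 mm and grips with 20 to 120 N. Pads are 22 mm wide; open, the fingers measure 114 mm over their backs; the gripper's body (76 mm by 85 mm) begins 54 mm behind the grasp point. The pads swing forward as they close: fully open they stand 13 mm farther back than shut.
Start: joints at [1.124, 0.383, 0.044, 1.598, -0.018, 1.161, -0.05], TCP at [0.222, -0.611, 0.197] pointing down, gripper open.
Joint ranges: [-2.61, 2.61], [-0.41, 2.15], [-1.48, 1.57], [0, 2.5], [-1.57, 4.71], [0.05, 1.97], [-2.85, 2.85]. Speed limits (rad/s): [2.79, 2.79, 3.14, 3.14, 3.14, 3.14, 3.14].

### API

Orientations are given as a 3x3 rotation matrix whose columns are the frame's x, y, z axes.
In Python, from workcell import arm gives the robot as it stands.
- The arm moves only by the tool move_arm, never from a script. Its argument "rows" is a list of rows, each an object with "offset": the shift along the tool's x, y, z scaled (see below), a list of three; "spin": the turn about the tool's z scaled (see below). In form: [{"offset": [dx, dy, dz], "spin": spin}, ...]. A call has 1 to 10 rows; each row is the pose to reach, as a shift and turn from the pose commanded when the call began, along the tool's axes at that moment; what a row does not reach only later rows make up. The controller multiplies each number of a shift by 250 mm and each number of a turn by 30 degrees. A row lasts 1/10 s, in which the tool goes at most 50 mm and 8.59 degrees, less where a joint would pass 70% of its speed; a pose out of reach is approached as far as the arm can. A call with a number of a shift or a turn outside -1 to 1 is refused whole. A call with a gripper value outside its range is refused whole. "gripper" is the opening, from -1 (shut) to 1 (fully open), so that 0 is half open, set as the call begins (left out, the last holds). The fingers move at their own pace and stop on an object; the grip force is fixed at half the most. Time passes only in rows, so rows that repeat a pose let the fingers close. It gives the time, the measured TCP pose, the force and the opening at its end, in the units of the state.
- arm.read_state(): the state, without advancing time (a new reading comes with each control period).
- arm.snapshot(name): name is "scene" or "top" or "wrist"; returns a dict with "image" (400x640x3 uint8, blue, green, red), "depth" (400x640 float32, m along the optical axis (not along the pixel's ray), 0 where there is no reading), "camera_matrix" (3x3 intrinsics, pixels), "world_to_cam" (4x4, takes a point from world to camera coordinates). Camera axes: x right, y up, looking along -z (the intrinsics and any distortion apply to the point x, -y, -z); pixel columns grow to the right and rows downward; lengths in m; the calibration is good to about 2 mm. A picture is of the moment at which its call begins.
- arm.hand_in(): hands the job in, once; it reports no verdict.
The state is a dict: "clock": time; "q": joint angles; "joint_velocities": joint speeds; "effort": joint torques, N m; "tool_pos": TCP position; "ee_rot": TCP orientation; "force": force on the tool from outside, world axes, zero at the start; "ft_torque": the same for the moment, N m; "opening": finger opening in m.
Only numpy, scipy, OpenCV 4.12 (cv2) and the standard library are available. Lean on these libraries where they do the work, as an engineer would, in place of code of your own. Each camera call takes 0.05 s, during which the arm holds its last target.

### The job

Before the wax block is carved, touch off the three upright round steel gauges around it, in order from the shortest to the tallest: with the fingertips lightly push the pin on top of each one about half way down, where it stays by itself, never driving a pin home against its stop. Do not grip, lift or shift the gauges, and leave everything else on the bench where it is.

Things in the scene. Friction and masses are not known exactly. Their poses are not given: they have to be found in the camera images.
- short_gauge: the short touch-off gauge: a loose upright round steel block, 48 mm across the foot and 42 mm above it, 35 mm high to its top face, 0.5 to 0.8 kg; origin at the centre of its underside, z up. From the middle of its top face a round pin stands up
- short_pin_top (a point): centre of the flat top of the short gauge's pin (aluminium, 22 mm across); untouched it stands 14 mm above the gauge's top face, 49 mm above the bench
- short_pin (a joint): how far this pin has been pushed down, m: 0 fully up (start), 0.012 driven home against its stop (then still 2 mm proud). No spring: friction of about 2.5 N holds it wherever it is left. A dark line round the pin marks the middle of the part that stands out
- middle_gauge: the middle touch-off gauge: a loose upright round steel block, 48 mm across the foot and 42 mm above it, 60 mm high to its top face, 0.5 to 0.8 kg; origin at the centre of its underside, z up. From the middle of its top face a round pin stands up
- middle_pin_top (a point): centre of the flat top of the middle gauge's pin (aluminium, 22 mm across); untouched it stands 14 mm above the gauge's top face, 74 mm above the bench
- middle_pin (a joint): how far this pin has been pushed down, m: 0 fully up (start), 0.012 driven home against its stop (then still 2 mm proud). No spring: friction of about 2.5 N holds it wherever it is left. A dark line round the pin marks the middle of the part that stands out
- tall_gauge: the tall touch-off gauge: a loose upright round steel block, 48 mm across the foot and 42 mm above it, 85 mm high to its top face, 0.5 to 0.8 kg; origin at the centre of its underside, z up. From the middle of its top face a round pin stands up
- tall_pin_top (a point): centre of the flat top of the tall gauge's pin (aluminium, 22 mm across); untouched it stands 14 mm above the gauge's top face, 99 mm above the bench
- tall_pin (a joint): how far this pin has been pushed down, m: 0 fully up (start), 0.012 driven home against its stop (then still 2 mm proud). No spring: friction of about 2.5 N holds it wherever it is left. A dark line round the pin marks the middle of the part that stands out
- blank: bystander: sawn block of green wax, 42x55x24 mm, the piece to be carved; origin at the centre of its underside
- wax_ring: bystander: carved ring of wax lying flat, 24x28x8 mm; origin at the centre of its underside
- white_jar: bystander: white screw-lid jar, 39 mm across, 62 mm high; origin at the centre of its underside
- brown_jar: bystander: brown screw-lid jar with black lid, 43 mm across, 55 mm high; origin at the centre of its underside
- wax_tube: bystander: upright tube of wax, 28 mm across, 60 mm high; origin at the centre of its underside
- caliper: bystander: digital caliper lying flat, 51x150x11 mm; origin at the centre of its underside
- tape_roll: bystander: roll of tape lying flat, 73 mm across, 18 mm high; origin at the centre of its underside
Mind the look-alikes: they are no part of the job. Leave any orange look-alike of the short_gauge alone. Leave any red look-alike of the middle_gauge alone.

How it is judged:
By the outcome, as a careful person would: the job done as asked, in the order asked, and still so for the second after the job is handed in, with the robot touching nothing.
It also fails if it takes over 38 s, if anything falls off the work surface, if the arm or the gripper's body presses on something with over 40 N, if the wrist force passes 120 N, or if a joint passes its speed limit or range.

## Working session

There is one attempt and no reset: what is moved stays moved. The work goes in short steps, Python scripts to look and compute and a tool call to move; the robot and the scene stay as the last step left them, time stands still between calls to the robot, and variables do not carry over. Pictures are saved under pics/ and viewed, and the job is handed in when it is done.

Besides the shell and the picture viewer there is one more tool, called by a JSON object that holds its "op" and its "data", one argument or row to a line. move_arm: Moves the arm, as the interface text tells. Its arguments: {"type":"object","properties":{"rows":{"type":"array","items":{"type":"object","properties":{"offset":{"type":"array","items":{"type":"number","minimum":-1,"maximum":1}},"spin":{"type":"number","minimum":-1,"maximum":1}}}},"gripper":{"type":"number"}},"required":["rows"]}

```bash
mkdir -p pics; ls
python3 - <<'E'
from workcell import arm
import cv2, numpy as np, pickle
s=arm.read_state(); print({k:np.round(v,3).tolist() for k,v in s.items()})
for n in ("scene","top"):
    d=arm.snapshot(n); cv2.imwrite(f"pics/{n}0.png",d["image"]); pickle.dump(d,open(f"{n}0.pkl","wb"))
    print(n,d["camera_matrix"].round(1).tolist(),d["world_to_cam"].round(3).tolist())
E
```

```text
pics
{'clock': 0.0, 'q': [1.124, 0.384, 0.044, 1.6, -0.018, 1.161, -0.05], 'joint_velocities': [0.0, -0.0, 0.002, 0.001, 0.0, -0.0, 0.001], 'effort': [0.0, -43.345, 1.025, -24.951, 0.011, 0.011, 0.0], 'tool_pos': [0.222, -0.61, 0.195], 'ee_rot': [[0.94, 0.342, -0.001], [0.342, -0.94, 0.002], [-0.0, -0.003, -1.0]], 'force': [0.094, 0.091, 1.2], 'ft_torque': [0.003, -0.013, 0.03], 'opening': 0.086}
scene [[415.6, 0.0, 316.6], [0.0, 415.6, 200.3], [0.0, 0.0, 1.0]] [[-0.548, -0.836, 0.019, 0.201], [0.472, -0.291, 0.832, -0.387], [-0.69, 0.465, 0.555, -0.458], [0.0, 0.0, 0.0, 1.0]]
top [[419.0, 0.0, 325.3], [0.0, 419.0, 200.8], [0.0, 0.0, 1.0]] [[-0.02, -1.0, 0.005, -0.148], [0.976, -0.018, 0.218, -0.596], [-0.218, 0.009, 0.976, -0.82], [0.0, 0.0, 0.0, 1.0]]
```

View pics/scene0.png

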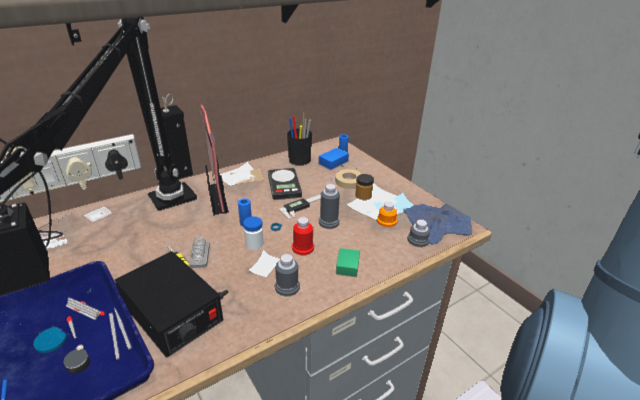

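View pics/top0.png

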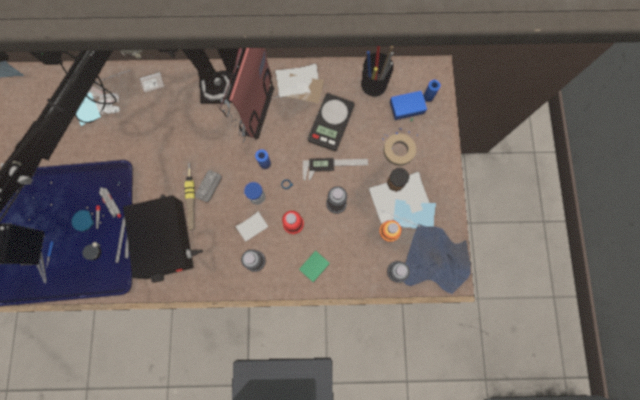

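Candidates for gauges (scene view):
- Grey short (420,232)
- Grey tall (330,205)
- Grey middle (287,273)
- Red look-alike (303,236), to be left alone
- Orange look-alike (388,213), to be left alone

In the top view the grey ones are at (400,270), (337,198) and (252,259). I'll check them in close crops.

```bash
cat > h.py <<'E'
import numpy as np, pickle
def load(n): return pickle.load(open(n+".pkl","rb"))
def ray(d,u,v):
    K=d["camera_matrix"];T=d["world_to_cam"];R=T[:3,:3];t=T[:3,3]
    c=np.array([(u-K[0,2])/K[0,0],-(v-K[1,2])/K[1,1],-1.])
    return -R.T@t, R.T@c
def onplane(d,u,v,z):
    o,r=ray(d,u,v); return o+r*(z-o[2])/r[2]
def cloud(d):
    K=d["camera_matrix"];T=d["world_to_cam"];Z=d["depth"];h,w=Z.shape
    u,v=np.meshgrid(np.arange(w),np.arange(h))
    P=np.stack([(u-K[0,2])/K[0,0]*Z,-(v-K[1,2])/K[1,1]*Z,-Z],-1)
    return (P-T[:3,3])@T[:3,:3]
def proj(d,p):
    T=d["world_to_cam"];c=T[:3,:3]@np.asarray(p)+T[:3,3];K=d["camera_matrix"]
    return np.array([K[0,0]*c[0]/-c[2]+K[0,2],K[1,1]*c[1]/c[2]+K[1,2]])
E
python3 - <<'E'
from h import *; import cv2
t=load("top0");s=load("scene0")
def crop(d,u,v,r=25,f=10): 
    return cv2.resize(d["image"][v-r:v+r,u-r:u+r],None,fx=260/(2*r),fy=260/(2*r),interpolation=cv2.INTER_CUBIC)
a=np.hstack([crop(t,400,270),crop(t,252,259),crop(t,337,198)])
b=np.hstack([crop(s,420,232),crop(s,287,273),crop(s,330,205)])
cv2.imwrite("pics/crops.png",np.vstack([a,b]))
for n,d in(("top",t),("scene",s)):
    C=cloud(d)
    pts={"top":[(400,270),(252,259),(337,198)],"scene":[(420,232),(287,273),(330,205)]}[n]
    for (u,v) in pts:
        P=C[v-25:v+25,u-25:u+25].reshape(-1,3)
        P=P[(P[:,2]>0.01)&(P[:,2]<.2)]
        zt=np.percentile(P[:,2],99.5)
        Q=P[P[:,2]>zt-0.006]
        print(n,(u,v),zt.round(4),P[:,2].max().round(4),len(Q),np.round((Q.min(0)+Q.max(0))/2,4),Q.mean(0).round(4))
        for z in (.049,.074,.099): print("  plane",z,onplane(d,u,v,z).round(4))
E
```

```text
top (400, 270) 0.0517 0.0527 87 [ 0.4461 -0.3148  0.0493] [ 0.4458 -0.3148  0.0488]
  plane 0.049 [ 0.446  -0.3124  0.049 ]
  plane 0.074 [ 0.4447 -0.3079  0.074 ]
  plane 0.099 [ 0.4434 -0.3033  0.099 ]
top (252, 259) 0.0769 0.0779 87 [ 0.4749 -0.0022  0.0746] [ 0.4751 -0.0029  0.0742]
  plane 0.049 [ 0.4747 -0.0042  0.049 ]
  plane 0.074 [ 0.4726 -0.0084  0.074 ]
  plane 0.099 [ 0.4704 -0.0126  0.099 ]
top (337, 198) 0.1014 0.102 84 [ 0.6012 -0.1846  0.0989] [ 0.6005 -0.1846  0.0991]
  plane 0.049 [ 0.6022 -0.1852  0.049 ]
  plane 0.074 [ 0.5965 -0.1843  0.074 ]
  plane 0.099 [ 0.5907 -0.1833  0.099 ]
scene (420, 232) 0.0489 0.0494 64 [ 0.4422 -0.3133  0.0462] [ 0.4414 -0.3127  0.0469]
  plane 0.049 [ 0.4186 -0.2866  0.049 ]
  plane 0.074 [ 0.3975 -0.2601  0.074 ]
  plane 0.099 [ 0.3764 -0.2335  0.099 ]
scene (287, 273) 0.0738 0.0743 98 [ 0.4718 -0.0014  0.0711] [ 0.4705 -0.0012  0.072 ]
  plane 0.049 [0.4592 0.004  0.049 ]
  plane 0.074 [0.4361 0.0167 0.074 ]
  plane 0.099 [0.4131 0.0293 0.099 ]
scene (330, 205) 0.0989 0.0998 61 [ 0.5975 -0.1831  0.0964] [ 0.5955 -0.183   0.0968]
  plane 0.049 [ 0.5964 -0.1853  0.049 ]
  plane 0.074 [ 0.5668 -0.1636  0.074 ]
  plane 0.099 [ 0.5372 -0.1419  0.099 ]
```

View pics/crops.png

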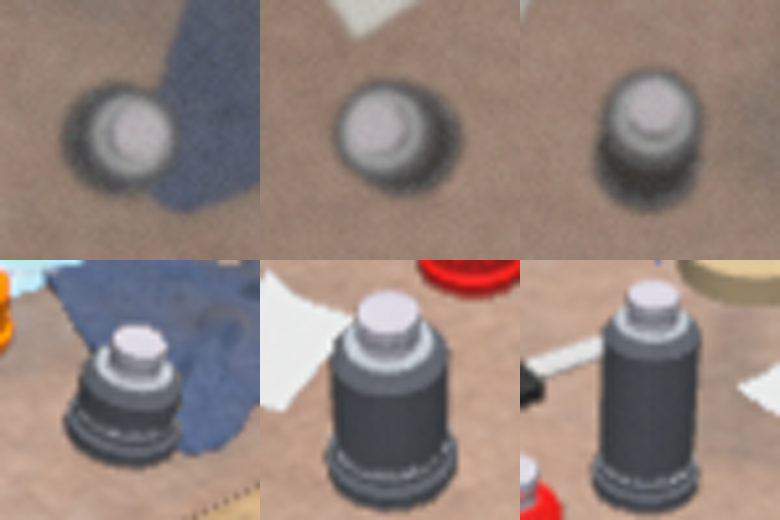

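The crops confirm the three plain grey gauges: short, middle and tall from left to right. Their pin tops are at about (0.4445,-0.314), (0.474,-0.002) and (0.600,-0.184). I'll shut the gripper and travel high towards the short one.

{"op": "move_arm", "data": {
  "rows": [
    {"offset": [0.15,-0.1,0],"spin": 0},
    {"offset": [0.3,-0.2,0],"spin": 0},
    {"offset": [0.45,-0.3,0],"spin": 0},
    {"offset": [0.6,-0.4,0],"spin": 0},
    {"offset": [0.75,-0.5,0],"spin": 0},
    {"offset": [0.9,-0.6,0],"spin": 0},
    {"offset": [0.9,-0.6,0],"spin": 0},
    {"offset": [0.9,-0.6,0],"spin": 0}
  ],
  "gripper": -1
}}

```text
clock: 0.9
tool_pos: [0.3832, -0.3913, 0.1964]
ee_rot: [[0.938, 0.346, -0.001], [0.346, -0.938, 0.0], [-0.001, -0.001, -1.0]]
force: [-0.3, -0.0, 0.3]
opening: -0.0
```

{"op": "move_arm", "data": {
  "rows": [
    {"offset": [0.16,-0.1,0.0],"spin": 0},
    {"offset": [0.336,-0.207,0.1],"spin": 0},
    {"offset": [0.336,-0.207,0.26],"spin": 0},
    {"offset": [0.336,-0.207,0.4],"spin": 0},
    {"offset": [0.336,-0.207,0.4],"spin": 0},
    {"offset": [0.336,-0.207,0.4],"spin": 0}
  ]
}}

```text
clock: 1.5
tool_pos: [0.442, -0.3173, 0.0964]
ee_rot: [[0.941, 0.339, -0.002], [0.339, -0.941, 0.0], [-0.002, -0.001, -1.0]]
force: [-0.2, -0.4, 0.5]
opening: 0.0
```

```bash
cat > look.py <<'E'
import sys,cv2
from workcell import arm
from h import *
tag=sys.argv[1]; names=sys.argv[2:]
st=arm.read_state(); print(st["clock"],st["tool_pos"].round(4) if hasattr(st["tool_pos"],"round") else st["tool_pos"],np.round(st["force"],2))
for n in names:
    d=arm.snapshot(n); pickle.dump(d,open(f"{n}_{tag}.pkl","wb")); cv2.imwrite(f"pics/{n}_{tag}.png",d["image"])
    print(n,"TCP px",proj(d,st["tool_pos"]).round(1))
E
python3 look.py a wrist scene
```

```text
1.5 [ 0.442  -0.3173  0.0964] [-0.23 -0.42  0.49]
wrist TCP px [318.1 233.1]
scene TCP px [426.2 203. ]
```

View pics/wrist_a.png

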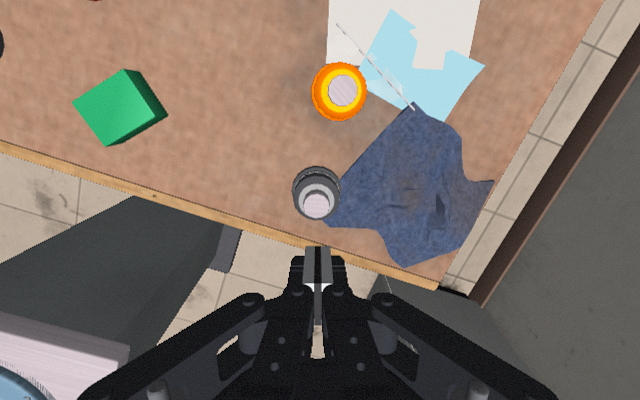

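View pics/scene_a.png

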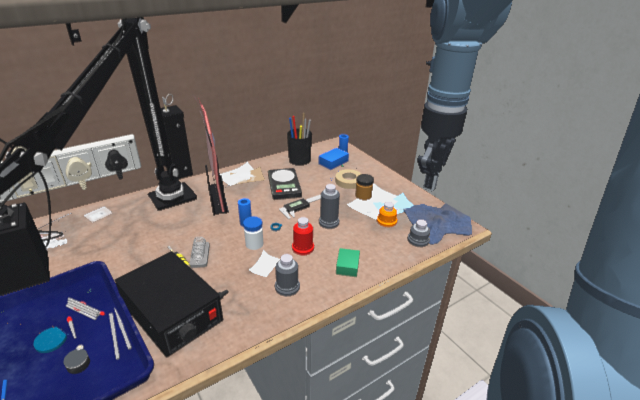

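Run:
```python
from h import *; import cv2
w=load("wrist_a");s=load("scene_a")
print("wrist cam K",w["camera_matrix"].round(1).tolist(), "cam pos",ray(w,0,0)[0])
print("pin from wrist",onplane(w,317,204,.049))
for p in [(.4445,-.314,.049),(.442,-.3173,.0964),(.442,-.3173,.1154),(.442,-.3173,.14)]: print(p,"wrist",proj(w,p).round(1),"scene",proj(s,p).round(1))
c=lambda d,u,v,r:cv2.resize(d["image"][v-r:v+r,u-r:u+r],(390,390),interpolation=cv2.INTER_CUBIC)
cv2.imwrite("pics/ca.png",np.hstack([c(s,425,200,50),c(w,318,235,50)]))
for n,d in (("w",w),("s",s)):
    C=cloud(d); 
    P=C.reshape(-1,3); m=(np.hypot(P[:,0]-.442,P[:,1]+.3173)<.05)&(P[:,2]>.055)&(P[:,2]<.3)
    Q=P[m]; print(n,len(Q), "lowest",Q[np.argsort(Q[:,2])[:8]].round(3).tolist())
```

```text
wrist cam K [[290.8, 0.0, 317.3], [0.0, 290.8, 201.0], [0.0, 0.0, 1.0]] cam pos [ 0.52068173 -0.28858515  0.27335989]
pin from wrist [ 0.44525171 -0.31530046  0.049     ]
(0.4445, -0.314, 0.049) wrist [315.2 204.3] scene [420.5 221.4]
(0.442, -0.3173, 0.0964) wrist [318.  233.1] scene [426.2 203. ]
(0.442, -0.3173, 0.1154) wrist [318.1 246.5] scene [427.7 195.3]
(0.442, -0.3173, 0.14) wrist [318.2 268.6] scene [429.7 185. ]
w 32649 lowest [[0.45, -0.309, 0.135], [0.453, -0.319, 0.135], [0.451, -0.312, 0.135], [0.452, -0.315, 0.135], [0.454, -0.319, 0.136], [0.451, -0.311, 0.136], [0.453, -0.316, 0.136], [0.452, -0.313, 0.136]]
s 1915 lowest [[0.446, -0.31, 0.131], [0.44, -0.313, 0.131], [0.434, -0.314, 0.131], [0.437, -0.312, 0.132], [0.448, -0.309, 0.133], [0.442, -0.309, 0.133], [0.446, -0.31, 0.133], [0.44, -0.312, 0.133]]
```

View pics/ca.png

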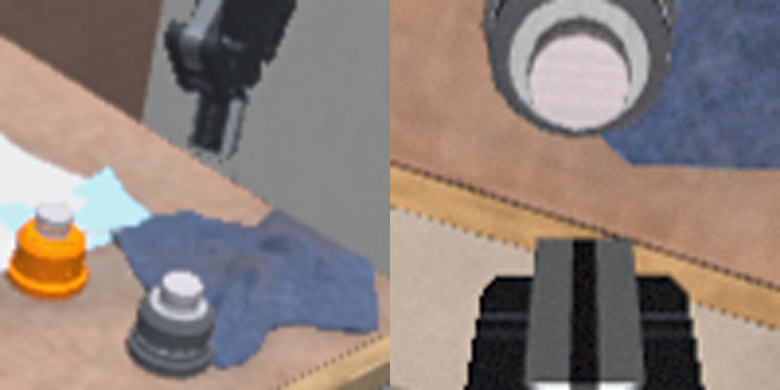

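```bash
python3 look.py b wrist scene
python3 - <<'E'
from h import *; import cv2
w=load("wrist_b");s=load("scene_b")
print("pin from wrist",onplane(w,317,204,.049))
c=lambda d,u,v,r:cv2.resize(d["image"][v-r:v+r,u-r:u+r],(390,390),interpolation=cv2.INTER_CUBIC)
cv2.imwrite("pics/cb.png",np.hstack([c(s,425,200,50),c(w,318,235,50)]))
for n,d in (("w",w),("s",s)):
    C=cloud(d); 
    P=C.reshape(-1,3); m=(np.hypot(P[:,0]-.442,P[:,1]+.3173)<.05)&(P[:,2]>.055)&(P[:,2]<.3)
    Q=P[m]; print(n,len(Q), "lowest",Q[np.argsort(Q[:,2])[:4]].round(3).tolist())
E
```

```text
1.6 [ 0.4444 -0.3182  0.0988] [-0.07 -0.1   0.9 ]
wrist TCP px [318.1 233.1]
scene TCP px [425.8 201.4]
pin from wrist [ 0.44707257 -0.31663151  0.049     ]
w 32486 lowest [[0.453, -0.314, 0.137], [0.454, -0.316, 0.137], [0.452, -0.309, 0.138], [0.455, -0.319, 0.138]]
s 1880 lowest [[0.442, -0.314, 0.132], [0.442, -0.312, 0.132], [0.447, -0.311, 0.132], [0.436, -0.313, 0.133]]
```

View pics/cb.png

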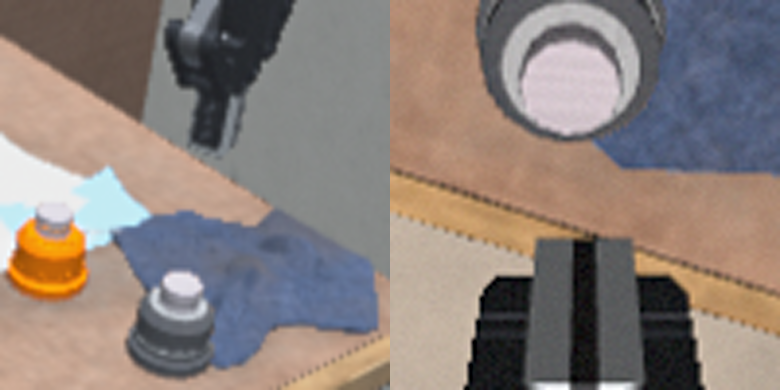

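Run:
```python
from h import *; import cv2
s=load("scene_b"); w=load("wrist_b")
r=s["image"][165:225,395:455]; cv2.imwrite("pics/cb2.png",np.hstack([cv2.resize(r,(390,390),interpolation=cv2.INTER_NEAREST),cv2.resize(w["image"][215:275,288:348],(390,390),interpolation=cv2.INTER_NEAREST)]))
C=cloud(s)
for v in range(176,210,2): print(v,[ (tuple((C[v,u]*1000).astype(int))) for u in range(420,436,4)])
```

```text
176 [(np.int64(-22), np.int64(268), np.int64(571)), (np.int64(1152), np.int64(-1156), np.int64(-450)), (np.int64(441), np.int64(-306), np.int64(164)), (np.int64(431), np.int64(-305), np.int64(169))]
178 [(np.int64(1173), np.int64(-1154), np.int64(-472)), (np.int64(451), np.int64(-308), np.int64(154)), (np.int64(441), np.int64(-307), np.int64(159)), (np.int64(432), np.int64(-308), np.int64(163))]
180 [(np.int64(1176), np.int64(-1160), np.int64(-486)), (np.int64(449), np.int64(-305), np.int64(151)), (np.int64(437), np.int64(-303), np.int64(158)), (np.int64(434), np.int64(-311), np.int64(157))]
182 [(np.int64(1173), np.int64(-1159), np.int64(-496)), (np.int64(449), np.int64(-307), np.int64(146)), (np.int64(438), np.int64(-305), np.int64(152)), (np.int64(434), np.int64(-313), np.int64(152))]
184 [(np.int64(1175), np.int64(-1164), np.int64(-510)), (np.int64(445), np.int64(-303), np.int64(144)), (np.int64(438), np.int64(-306), np.int64(147)), (np.int64(433), np.int64(-312), np.int64(148))]
186 [(np.int64(1165), np.int64(-1155), np.int64(-514)), (np.int64(444), np.int64(-303), np.int64(140)
[... 1530 characters left out ...]
4(546), np.int64(-439), np.int64(-3)), (np.int64(538), np.int64(-445), np.int64(-1)), (np.int64(532), np.int64(-452), np.int64(0))]
204 [(np.int64(535), np.int64(-412), np.int64(5)), (np.int64(528), np.int64(-419), np.int64(7)), (np.int64(534), np.int64(-441), np.int64(-3)), (np.int64(525), np.int64(-445), np.int64(0))]
206 [(np.int64(532), np.int64(-410), np.int64(2)), (np.int64(524), np.int64(-415), np.int64(5)), (np.int64(516), np.int64(-420), np.int64(8)), (np.int64(521), np.int64(-441), np.int64(-1))]
208 [(np.int64(522), np.int64(-400), np.int64(5)), (np.int64(521), np.int64(-413), np.int64(1)), (np.int64(512), np.int64(-416), np.int64(5)), (np.int64(506), np.int64(-423), np.int64(7))]
```

View pics/cb2.png

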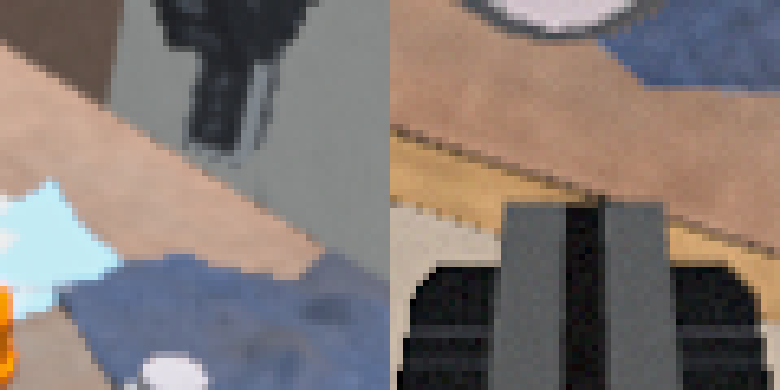

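{"op": "move_arm", "data": {
  "rows": [
    {"offset": [0.01,-0.008,0.08],"spin": 0},
    {"offset": [0.01,-0.008,0.15],"spin": 0},
    {"offset": [0.01,-0.008,0.15],"spin": 0},
    {"offset": [0.01,-0.008,0.15],"spin": 0}
  ]
}}

```text
clock: 2.1
tool_pos: [0.4458, -0.3136, 0.0604]
ee_rot: [[0.94, 0.341, 0.001], [0.341, -0.94, -0.001], [0.001, 0.001, -1.0]]
force: [-0.7, -0.3, 0.7]
opening: 0.0001
```

```bash
python3 look.py c wrist scene; python3 look.py c2 wrist
python3 - <<'E'
from h import *; import cv2
w=load("wrist_c2");s=load("scene_c")
c=lambda d,u,v,r:cv2.resize(d["image"][v-r:v+r,u-r:u+r],(390,390),interpolation=cv2.INTER_CUBIC)
cv2.imwrite("pics/cc.png",np.hstack([c(s,425,210,35),c(w,318,235,50)]))
C=cloud(w)
P=C[190:245,285:350].reshape(-1,3); P=P[(P[:,2]>.04)&(P[:,2]<.056)&(np.hypot(P[:,0]-.4455,P[:,1]+.315)<.02)]; print("pin top by wrist depth",len(P),np.median(P,0),(P.min(0)+P.max(0))/2)
P=C.reshape(-1,3); m=(np.hypot(P[:,0]-.442,P[:,1]+.3173)<.05)&(P[:,2]>.06)&(P[:,2]<.3)
Q=P[m]; print("tip lowest",Q[np.argsort(Q[:,2])[:4]].round(3).tolist())
E
```

```text
2.1 [ 0.4458 -0.3136  0.0604] [-0.68 -0.3   0.74]
wrist TCP px [318.1 233.1]
scene TCP px [420.8 216.8]
2.2 [ 0.4464 -0.3139  0.0609] [-1.07  0.1   0.31]
wrist TCP px [318.1 233.2]
pin top by wrist depth 767 [ 0.44516782 -0.31459841  0.04881537] [ 0.44347446 -0.31501388  0.04570365]
tip lowest [[0.457, -0.313, 0.099], [0.455, -0.307, 0.1], [0.458, -0.315, 0.1], [0.457, -0.314, 0.1]]
```

View pics/cc.png

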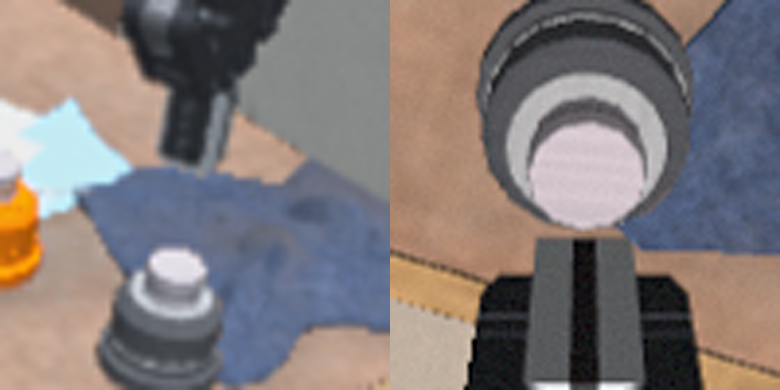

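{"op": "move_arm", "data": {
  "rows": [
    {"offset": [0,0,0.02],"spin": 0},
    {"offset": [0,0,0.04],"spin": 0},
    {"offset": [0,0,0.052],"spin": 0},
    {"offset": [0,0,0.052],"spin": 0}
  ]
}}

```text
clock: 2.65
tool_pos: [0.4446, -0.3124, 0.0454]
ee_rot: [[0.94, 0.342, -0.001], [0.342, -0.94, 0.001], [-0.001, -0.001, -1.0]]
force: [-0.3, 0.6, -0.6]
opening: 0.0002
```

```bash
python3 look.py d wrist scene
python3 - <<'E'
from h import *; import cv2
w=load("wrist_d");s=load("scene_d")
c=lambda d,u,v,r:cv2.resize(d["image"][v-r:v+r,u-r:u+r],(390,390),interpolation=cv2.INTER_CUBIC)
cv2.imwrite("pics/cd.png",np.hstack([c(s,425,210,35),c(w,318,235,50)]))
E
```

```text
2.65 [ 0.4446 -0.3124  0.0454] [-0.26  0.64 -0.61]
wrist TCP px [318.1 233.1]
scene TCP px [419.7 222.9]
```

View pics/cd.png

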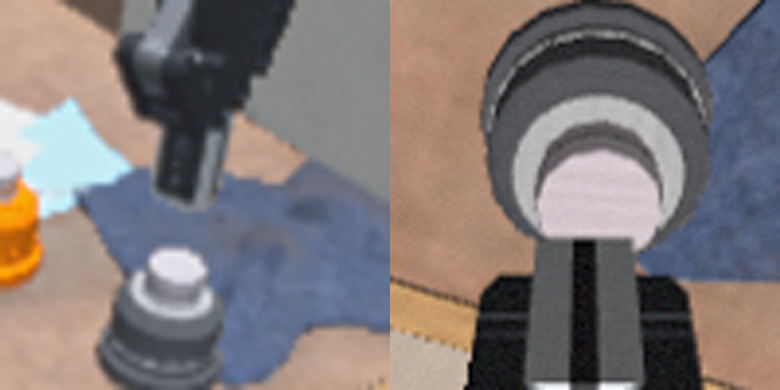

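{"op": "move_arm", "data": {
  "rows": [
    {"offset": [0,-0.006,0.03],"spin": 0},
    {"offset": [0,-0.006,0.06],"spin": 0},
    {"offset": [0,-0.006,0.088],"spin": 0},
    {"offset": [0,-0.006,0.088],"spin": 0}
  ]
}}

```text
clock: 3.15
tool_pos: [0.4435, -0.3107, 0.0227]
ee_rot: [[0.94, 0.342, -0.003], [0.342, -0.94, 0.002], [-0.002, -0.003, -1.0]]
force: [-0.1, 0.1, -0.2]
opening: 0.0
```

```bash
python3 look.py e wrist scene
python3 - <<'E'
from h import *; import cv2
w=load("wrist_e");s=load("scene_e")
c=lambda d,u,v,r:cv2.resize(d["image"][v-r:v+r,u-r:u+r],(390,390),interpolation=cv2.INTER_CUBIC)
cv2.imwrite("pics/ce.png",np.hstack([c(s,425,215,25),c(w,318,235,50)]))
C=cloud(w);P=C.reshape(-1,3); m=(np.hypot(P[:,0]-.457,P[:,1]+.312)<.012)&(P[:,2]>.052)&(P[:,2]<.3)
Q=P[m]; print("tip lowest",Q[np.argsort(Q[:,2])[:6]].round(4).tolist())
E
```

```text
3.15 [ 0.4435 -0.3107  0.0227] [-0.1   0.1  -0.19]
wrist TCP px [318.2 233.1]
scene TCP px [417.8 231.9]
tip lowest [[0.4532, -0.3081, 0.061], [0.4536, -0.3091, 0.061], [0.4544, -0.3123, 0.0614], [0.4547, -0.3133, 0.0614], [0.4511, -0.3016, 0.0615], [0.4522, -0.3045, 0.0616]]
```

View pics/ce.png

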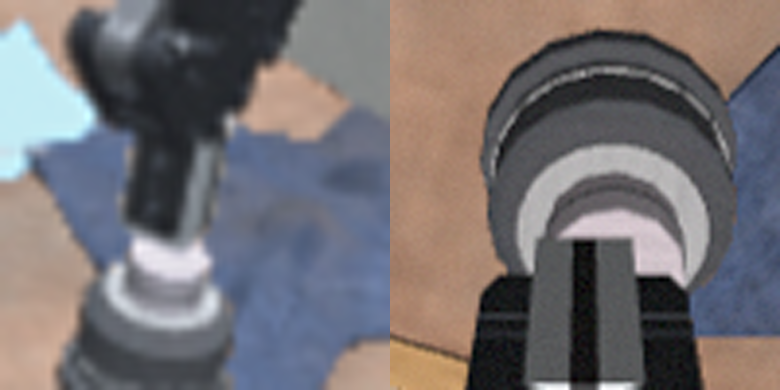

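Run:
```python
from h import *
w=load("wrist_e")
for p in [(.4452,-.3148,.049),(.4452,-.3148,.035),(.4435,-.3107,.061),(.4435,-.3107,.0227)]: print(p,proj(w,p).round(1))
g=w["image"].astype(int); 
import cv2
# gauge top-face annulus bright, row scan
for v in (222,226,230,234,240,245): 
    r=g[v,280:370].min(1); m=np.where(r>140)[0]+280; print(v,m.min() if len(m) else 0,m.max() if len(m) else 0)
```

```text
(0.4452, -0.3148, 0.049) [325.8 252.3]
(0.4452, -0.3148, 0.035) [325.3 241.3]
(0.4435, -0.3107, 0.061) [318.2 263.4]
(0.4435, -0.3107, 0.0227) [318.2 233.1]
222 320 353
226 294 339
230 306 343
234 303 346
240 301 348
245 301 349
```

{"op": "move_arm", "data": {
  "rows": [
    {"offset": [0.002,0.018,0],"spin": 0},
    {"offset": [0.002,0.018,0.016],"spin": 0},
    {"offset": [0.002,0.018,0.032],"spin": 0},
    {"offset": [0.002,0.018,0.032],"spin": 0},
    {"offset": [0.002,0.018,0.032],"spin": 0}
  ]
}}

```text
clock: 3.75
tool_pos: [0.4465, -0.3153, 0.016]
ee_rot: [[0.94, 0.342, -0.001], [0.342, -0.94, 0.0], [-0.0, -0.001, -1.0]]
force: [-0.1, 0.9, -0.3]
opening: 0.0003
```

```bash
cat > cc.py <<'E'
import sys
from h import *; import cv2
tag=sys.argv[1]; u,v=int(sys.argv[2]),int(sys.argv[3]); x,y=float(sys.argv[4]),float(sys.argv[5]); zt=float(sys.argv[6])
w=load("wrist_"+tag);s=load("scene_"+tag)
c=lambda d,u,v,r:cv2.resize(d["image"][v-r:v+r,u-r:u+r],(390,390),interpolation=cv2.INTER_CUBIC)
cv2.imwrite(f"pics/c{tag}.png",np.hstack([c(s,u,v,25),c(w,318,240,40)]))
C=cloud(w)[225:,:];g=w["image"][225:,:].max(2)
P=C.reshape(-1,3); a=np.array([.94,.342])*.011
m=(np.hypot(P[:,0]-x-a[0],P[:,1]-y-a[1])<.008)&(P[:,2]>zt-.02)&(g.ravel()<130)
Q=P[m]; print("tip lowest",np.percentile(Q[:,2],[0,1,2,5]).round(4) if len(Q) else None)
P=cloud(w).reshape(-1,3); m=(np.hypot(P[:,0]-x,P[:,1]-y)<.013)&(w["image"].min(2).ravel()>170)&(P[:,2]<zt+.005)
Q=P[m]; print("pin top z",len(Q),np.median(Q[:,2]) if len(Q) else None)
E
python3 look.py f wrist scene; python3 cc.py f 425 215 .4452 -.3148 .049
```

```text
3.75 [ 0.4465 -0.3153  0.016 ] [-0.09  0.91 -0.31]
wrist TCP px [318.1 233.2]
scene TCP px [417.9 232.9]
tip lowest [0.0318 0.0338 0.0348 0.0437]
pin top z 311 0.03556095781473859
```

View pics/cf.png

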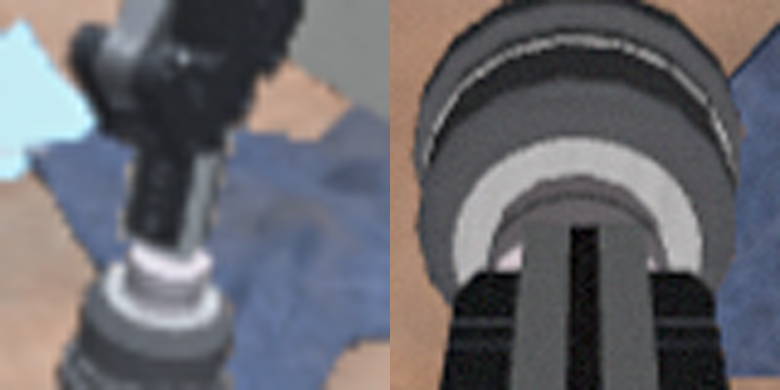

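{"op": "move_arm", "data": {
  "rows": [
    {"offset": [0,0,0.004],"spin": 0},
    {"offset": [0,0,0.008],"spin": 0}
  ]
}}

```text
clock: 4.05
tool_pos: [0.4469, -0.3156, 0.0144]
ee_rot: [[0.94, 0.342, 0.0], [0.342, -0.94, -0.0], [0.0, 0.0, -1.0]]
force: [-0.9, 0.1, 2.6]
opening: 0.0001
```

{"op": "move_arm", "data": {
  "rows": [
    {"offset": [0,0,0.004],"spin": 0}
  ]
}}

```text
clock: 4.15
tool_pos: [0.447, -0.3156, 0.0136]
ee_rot: [[0.94, 0.342, 0.0], [0.342, -0.94, -0.0], [0.0, 0.0, -1.0]]
force: [0.3, 1.0, 2.1]
opening: -0.0001
```

{"op": "move_arm", "data": {
  "rows": [
    {"offset": [0,0,0.004],"spin": 0}
  ]
}}

```text
clock: 4.25
tool_pos: [0.4469, -0.3156, 0.0125]
ee_rot: [[0.94, 0.342, 0.0], [0.342, -0.94, -0.0], [0.0, 0.0, -1.0]]
force: [-0.0, 0.8, 2.2]
opening: -0.0003
```

```bash
python3 look.py g wrist scene; python3 cc.py g 425 215 .4452 -.3148 .049
```

```text
4.25 [ 0.4469 -0.3156  0.0125] [-0.    0.81  2.2 ]
wrist TCP px [318.1 233.1]
scene TCP px [417.6 234. ]
tip lowest [0.0307 0.0327 0.0334 0.0396]
pin top z 306 0.03532859010379094
```

View pics/cg.png

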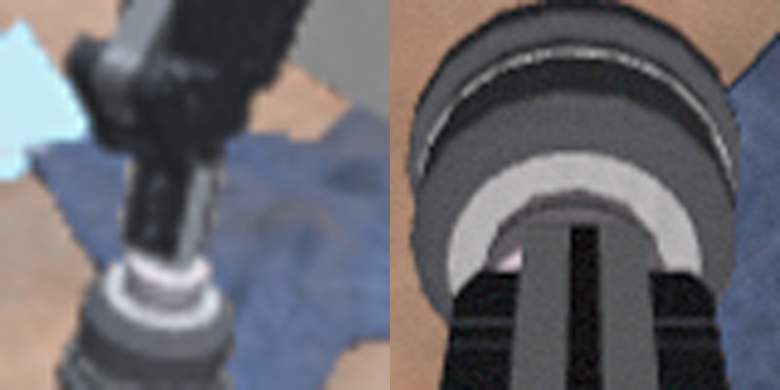

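{"op": "move_arm", "data": {
  "rows": [
    {"offset": [0,0,0.004],"spin": 0},
    {"offset": [0,0,0.008],"spin": 0},
    {"offset": [0,0,0.008],"spin": 0}
  ]
}}

```text
clock: 4.65
tool_pos: [0.4469, -0.3156, 0.0102]
ee_rot: [[0.94, 0.342, 0.0], [0.342, -0.94, -0.0], [0.0, 0.0, -1.0]]
force: [-0.0, -0.2, 1.5]
opening: 0.0002
```

{"op": "move_arm", "data": {
  "rows": [
    {"offset": [0,0,-0.08],"spin": 0},
    {"offset": [0,0,-0.22],"spin": 0},
    {"offset": [0,0,-0.22],"spin": 0}
  ]
}}

```text
clock: 4.95
tool_pos: [0.4503, -0.3178, 0.0694]
ee_rot: [[0.94, 0.342, 0.007], [0.342, -0.94, -0.005], [0.005, 0.007, -1.0]]
force: [0.4, -0.8, -0.2]
opening: -0.0003
```

```bash
python3 look.py h wrist scene
cat > pin.py <<'E'
import sys,cv2
from h import *
tag=sys.argv[1]; x,y,zt=map(float,sys.argv[2:5]) # zt = nominal gauge top face z
for n in sys.argv[5:]:
    d=load(n+"_"+tag) if tag!="0" else load(n+"0")
    P=cloud(d); R=np.hypot(P[...,0]-x,P[...,1]-y)
    g=d["image"].min(2)
    m=(R<.009)&(P[...,2]>zt)&(P[...,2]<zt+.02); Q=P[m]
    hi=np.percentile(Q[:,2],90); t=Q[Q[:,2]>hi-.004]
    f=(R>.0135)&(R<.0195)&(abs(P[...,2]-zt)<.006); F=P[f]
    print(n,"pin top",len(t),np.median(t[:,2]).round(4),"face",len(F),np.median(F[:,2]).round(4),"proud mm",((np.median(t[:,2])-np.median(F[:,2]))*1000).round(2), "z hist", np.histogram(Q[:,2],bins=np.arange(zt,zt+.0181,.002))[0])
E
python3 pin.py 0 .4452 -.3148 .035 top scene; python3 pin.py c2 .4452 -.3148 .035 wrist;python3 pin.py d .4452 -.3148 .035 wrist scene; python3 pin.py h .4452 -.3148 .035 wrist scene
python3 - <<'E'
from h import *; import cv2
w=load("wrist_h");s=load("scene_h");s0=load("scene0")
u,v=proj(w,(.4452,-.3148,.04)).astype(int)
c=lambda d,u,v,r:cv2.resize(d["image"][v-r:v+r,u-r:u+r],(260,260),interpolation=cv2.INTER_CUBIC)
cv2.imwrite("pics/ch.png",np.hstack([c(s0,420,227,16),c(s,420,227,16),c(w,u,v,30)]))
E
```

```text
4.95 [ 0.4503 -0.3178  0.0694] [ 0.36 -0.77 -0.21]
wrist TCP px [318.1 233.1]
scene TCP px [421.3 211.7]
top pin top 51 0.0491 face 129 0.0334 proud mm 15.64 z hist [ 0  0  0  0  0  8 21 24  5]
scene pin top 31 0.0478 face 63 0.0332 proud mm 14.56 z hist [ 1  0  0  1  1  5 25  1  0]
wrist pin top 480 0.049 face 792 0.0332 proud mm 15.74 z hist [ 19  12  11  13  18  15 236 234   1]
wrist pin top 543 0.049 face 913 0.0332 proud mm 15.78 z hist [ 23  16  11  21  22  19 271 254   1]
scene pin top 29 0.0477 face 62 0.033 proud mm 14.73 z hist [ 0  0  1  1  0  6 21  2  0]
wrist pin top 434 0.0445 face 808 0.0334 proud mm 11.15 z hist [ 11  15  13  21 325  89   0   0   0]
scene pin top 30 0.0431 face 70 0.0333 proud mm 9.8 z hist [ 0  0  0 14 15  1  0  0  0]
```

View pics/ch.png

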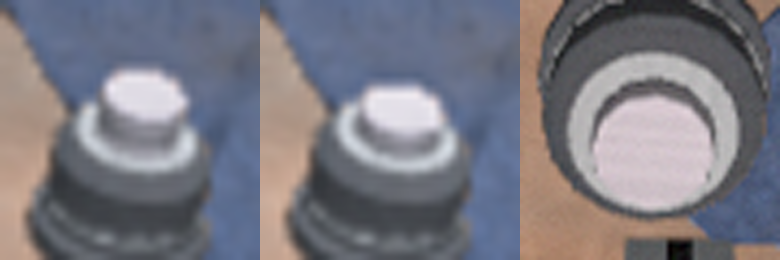

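{"op": "move_arm", "data": {
  "rows": [
    {"offset": [0,0,0.1],"spin": 0},
    {"offset": [0,0,0.18],"spin": 0},
    {"offset": [0,0,0.19],"spin": 0},
    {"offset": [0,0,0.2],"spin": 0},
    {"offset": [0,0,0.21],"spin": 0},
    {"offset": [0,0,0.22],"spin": 0},
    {"offset": [0,0,0.2256],"spin": 0},
    {"offset": [0,0,0.2256],"spin": 0},
    {"offset": [0,0,0.2256],"spin": 0}
  ]
}}

```text
clock: 5.95
tool_pos: [0.4473, -0.3159, 0.0094]
ee_rot: [[0.94, 0.342, 0.001], [0.342, -0.94, -0.001], [0.001, 0.001, -1.0]]
force: [1.1, -0.1, 0.8]
opening: 0.0002
```

{"op": "move_arm", "data": {
  "rows": [
    {"offset": [0,0,-0.1],"spin": 0},
    {"offset": [0,0,-0.28],"spin": 0},
    {"offset": [0,0,-0.4],"spin": 0},
    {"offset": [0,0,-0.4],"spin": 0},
    {"offset": [0,0,-0.4],"spin": 0}
  ]
}}

```text
clock: 6.45
tool_pos: [0.4472, -0.3159, 0.1098]
ee_rot: [[0.94, 0.342, 0.002], [0.342, -0.94, -0.001], [0.001, 0.002, -1.0]]
force: [0.2, -0.2, -0.1]
opening: 0.0001
```

```bash
python3 look.py i wrist scene;  python3 pin.py i .4452 -.3148 .035 wrist scene; python3 pin.py i .474 -.002 .060 scene; python3 pin.py 0 .474 -.002 .060 scene top
```

```text
6.45 [ 0.4472 -0.3159  0.1098] [ 0.17 -0.22 -0.13]
wrist TCP px [318.1 233.2]
scene TCP px [424.9 196.6]
wrist pin top 309 0.0437 face 629 0.0335 proud mm 10.24 z hist [  6  10  10  34 265   9   0   0   0]
scene pin top 31 0.0423 face 68 0.0329 proud mm 9.37 z hist [ 0  0  3 17 11  0  0  0  0]
scene pin top 53 0.0727 face 109 0.0577 proud mm 14.94 z hist [ 0  0  0  0  0 11 39  3  0]
scene pin top 52 0.0725 face 110 0.0577 proud mm 14.77 z hist [ 0  0  0  0  0  6 46  0  0]
top pin top 56 0.0745 face 134 0.0589 proud mm 15.58 z hist [ 0  0  0  0  0  4 16 35  3]
```

{"op": "move_arm", "data": {
  "rows": [
    {"offset": [0.07,-0.15,0],"spin": 0},
    {"offset": [0.14,-0.3,0],"spin": 0},
    {"offset": [0.21,-0.45,0],"spin": 0},
    {"offset": [0.28,-0.6,0],"spin": 0},
    {"offset": [0.35,-0.75,0],"spin": 0},
    {"offset": [0.42,-0.9,0],"spin": 0},
    {"offset": [0.42,-0.9,0],"spin": 0}
  ]
}}

```text
clock: 7.25
tool_pos: [0.4675, -0.0605, 0.1074]
ee_rot: [[0.936, 0.352, -0.003], [0.352, -0.936, 0.004], [-0.001, -0.005, -1.0]]
force: [0.6, -0.7, 0.5]
opening: -0.0002
```

{"op": "move_arm", "data": {
  "rows": [
    {"offset": [0.11,-0.245,0],"spin": 0},
    {"offset": [0.11,-0.245,0.08],"spin": 0},
    {"offset": [0.11,-0.245,0.14],"spin": 0},
    {"offset": [0.11,-0.245,0.14],"spin": 0},
    {"offset": [0.11,-0.245,0.14],"spin": 0},
    {"offset": [0.11,-0.245,0.14],"spin": 0}
  ]
}}

```text
clock: 7.85
tool_pos: [0.4736, -0.0023, 0.074]
ee_rot: [[0.94, 0.34, 0.0], [0.34, -0.94, -0.0], [0.0, 0.0, -1.0]]
force: [0.5, 0.4, -0.5]
opening: 0.0003
```

```bash
python3 look.py j wrist scene;  python3 pin.py j .474 -.002 .060 wrist
cat > ctr.py <<'E'
import sys,cv2
from h import *
from workcell import arm
tag,x,y,zt=sys.argv[1],*map(float,sys.argv[2:5])
d=load("wrist_"+tag);P=cloud(d);R=np.hypot(P[...,0]-x,P[...,1]-y)
m=((R<.03)&(P[...,2]>zt-.0035)&(d["image"].min(2)>120)).astype(np.uint8)
n,l,s,c=cv2.connectedComponentsWithStats(m);k=1+np.argmax(s[1:,4])
cs,_=cv2.findContours((l==k).astype(np.uint8),cv2.RETR_EXTERNAL,cv2.CHAIN_APPROX_NONE)
e=cv2.fitEllipse(cs[0]);ctr=onplane(d,*e[0],zt);
st=arm.read_state();D=ctr-np.array(st["tool_pos"]);Rm=np.array(st["ee_rot"])
print("ellipse",np.round(e[0],1),np.round(e[1],1),"pin ctr",ctr.round(4),"cloud mean",P[l==k].mean(0).round(4),"tool delta/250",(Rm.T@D/.25).round(4))
E
python3 ctr.py j .474 -.002 .074
```

```text
7.85 [ 0.4736 -0.0023  0.074 ] [ 0.53  0.4  -0.49]
wrist TCP px [318.1 233.1]
scene TCP px [285.8 256.6]
wrist pin top 528 0.074 face 931 0.0584 proud mm 15.63 z hist [  4   0   2   1   1   5 257 266   2]
ellipse [317.9 232.9] [26.6 31.2] pin ctr [ 0.4738 -0.0021  0.074 ] cloud mean [ 0.4737 -0.0021  0.0739] tool delta/250 [-0.0012 -0.0005  0.0019]
```

View pics/wrist_j.png

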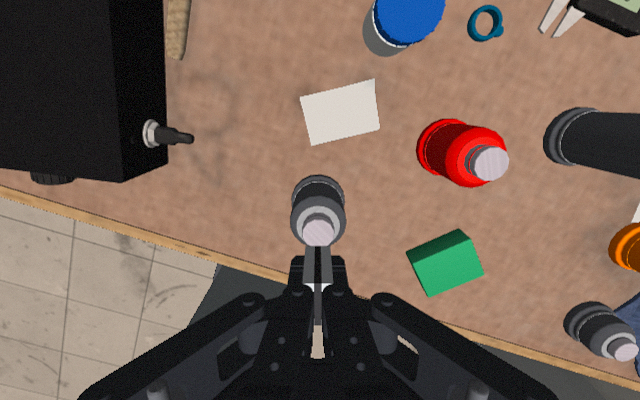

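{"op": "move_arm", "data": {
  "rows": [
    {"offset": [0,0,0.07],"spin": 0},
    {"offset": [0,0,0.115],"spin": 0},
    {"offset": [0,0,0.125],"spin": 0},
    {"offset": [0,0,0.131],"spin": 0},
    {"offset": [0,0,0.136],"spin": 0},
    {"offset": [0,0,0.141],"spin": 0},
    {"offset": [0,0,0.146],"spin": 0},
    {"offset": [0,0,0.151],"spin": 0},
    {"offset": [0,0,0.151],"spin": 0}
  ]
}}

```text
clock: 8.85
tool_pos: [0.474, -0.0012, 0.0364]
ee_rot: [[0.94, 0.342, 0.001], [0.342, -0.94, 0.0], [0.001, 0.0, -1.0]]
force: [1.3, 0.7, 1.0]
opening: 0.0003
```

```bash
python3 look.py k wrist scene; python3 cc.py k 286 265 .4738 -.0021 .074
```

```text
8.85 [ 0.474  -0.0012  0.0364] [1.26 0.69 1.02]
wrist TCP px [318.1 233.1]
scene TCP px [285.6 272.2]
tip lowest [0.0568 0.0586 0.0596 0.0674]
pin top z 132 0.06056410590897683
```

View pics/ck.png

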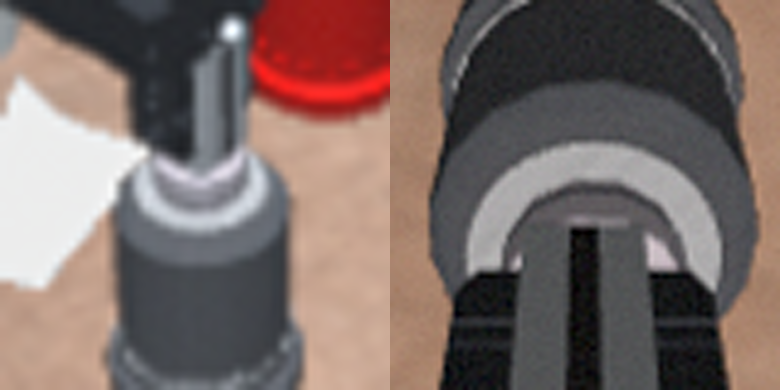

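{"op": "move_arm", "data": {
  "rows": [
    {"offset": [0,0,0.004],"spin": 0},
    {"offset": [0,0,0.008],"spin": 0},
    {"offset": [0,0,0.008],"spin": 0}
  ]
}}

```text
clock: 9.25
tool_pos: [0.4739, -0.0012, 0.0342]
ee_rot: [[0.94, 0.342, 0.001], [0.342, -0.94, 0.0], [0.001, 0.0, -1.0]]
force: [2.8, 0.1, 1.6]
opening: -0.0004
```

{"op": "move_arm", "data": {
  "rows": [
    {"offset": [0,0,-0.08],"spin": 0},
    {"offset": [0,0,-0.24],"spin": 0},
    {"offset": [0,0,-0.24],"spin": 0},
    {"offset": [0,0,-0.24],"spin": 0}
  ]
}}

```text
clock: 9.65
tool_pos: [0.4738, -0.0013, 0.0947]
ee_rot: [[0.94, 0.342, 0.001], [0.342, -0.94, -0.0], [0.001, 0.001, -1.0]]
force: [-0.2, 0.5, -0.3]
opening: 0.0001
```

```bash
python3 look.py l wrist scene;  python3 pin.py l .474 -.002 .060 wrist scene
python3 - <<'E'
from h import *; import cv2
w=load("wrist_l");s=load("scene_l");s0=load("scene0")
u,v=proj(w,(.474,-.002,.068)).astype(int)
c=lambda d,u,v,r:cv2.resize(d["image"][v-r:v+r,u-r:u+r],(260,260),interpolation=cv2.INTER_CUBIC)
cv2.imwrite("pics/cl.png",np.hstack([c(s0,286,267,16),c(s,286,267,16),c(w,u,v,30)]))
E
```

```text
9.65 [ 0.4738 -0.0013  0.0947] [-0.24  0.53 -0.35]
wrist TCP px [318.1 233.2]
scene TCP px [285.  247.9]
wrist pin top 417 0.0686 face 884 0.0585 proud mm 10.03 z hist [  2   4   2  71 340   4   0   0   0]
scene pin top 49 0.0673 face 111 0.0577 proud mm 9.62 z hist [ 0  0  1 36 12  0  0  0  0]
```

View pics/cl.png

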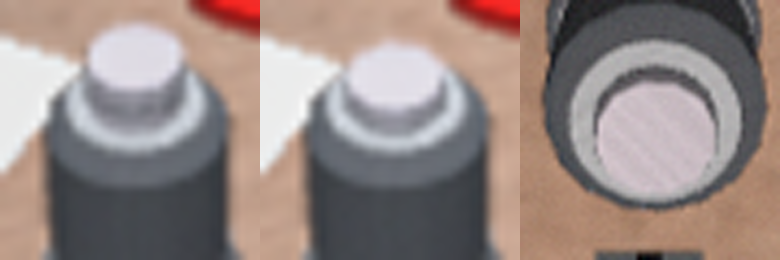

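{"op": "move_arm", "data": {
  "rows": [
    {"offset": [0,0,-0.16],"spin": 0},
    {"offset": [0.04,0.14,-0.2],"spin": 0},
    {"offset": [0.08,0.3,-0.2],"spin": 0},
    {"offset": [0.12,0.46,-0.2],"spin": 0},
    {"offset": [0.16,0.62,-0.2],"spin": 0},
    {"offset": [0.2,0.76,-0.2],"spin": 0},
    {"offset": [0.225,0.86,-0.2],"spin": 0},
    {"offset": [0.225,0.86,-0.2],"spin": 0},
    {"offset": [0.225,0.86,-0.2],"spin": 0},
    {"offset": [0.225,0.86,-0.2],"spin": 0}
  ]
}}

```text
clock: 10.75
tool_pos: [0.5985, -0.1819, 0.1427]
ee_rot: [[0.939, 0.344, -0.003], [0.344, -0.939, 0.002], [-0.002, -0.003, -1.0]]
force: [-0.6, -0.9, 1.1]
opening: 0.0001
```

```bash
python3 look.py m wrist scene;  python3 pin.py m .600 -.184 .085 wrist scene; python3 ctr.py m .6 -.184 .099
```

```text
10.75 [ 0.5985 -0.1819  0.1427] [-0.61 -0.9   1.12]
wrist TCP px [318.1 233.1]
scene TCP px [329.8 168.3]
wrist pin top 371 0.099 face 671 0.0834 proud mm 15.53 z hist [  5   6   2   4   7   6 185 181   0]
scene pin top 23 0.0976 face 58 0.0828 proud mm 14.82 z hist [ 0  0  0  1  0  5 17  1  0]
ellipse [321.6 210.3] [23.9 25.3] pin ctr [ 0.5992 -0.1848  0.099 ] cloud mean [ 0.5992 -0.1848  0.0989] tool delta/250 [-0.0029  0.011   0.1782]
```

View pics/wrist_m.png

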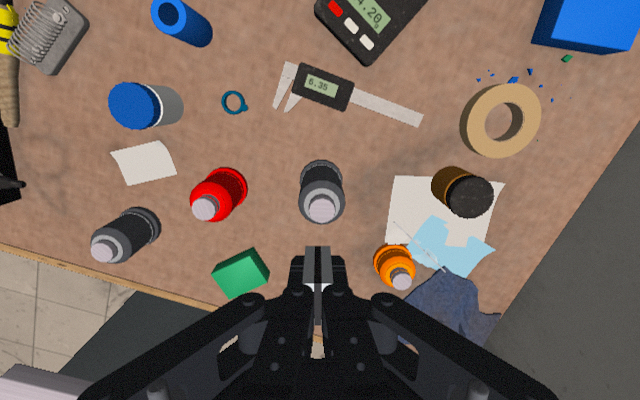

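{"op": "move_arm", "data": {
  "rows": [
    {"offset": [0,0.008,0.06],"spin": 0},
    {"offset": [0,0.008,0.13],"spin": 0},
    {"offset": [0,0.008,0.16],"spin": 0},
    {"offset": [0,0.008,0.16],"spin": 0},
    {"offset": [0,0.008,0.16],"spin": 0},
    {"offset": [0,0.008,0.16],"spin": 0}
  ]
}}

```text
clock: 11.45
tool_pos: [0.6012, -0.186, 0.105]
ee_rot: [[0.94, 0.342, 0.002], [0.342, -0.94, -0.0], [0.001, 0.001, -1.0]]
force: [0.1, -0.2, -0.5]
opening: -0.0001
```

```bash
python3 look.py n wrist; python3 ctr.py n .6 -.184 .099
```

```text
11.45 [ 0.6012 -0.186   0.105 ] [ 0.08 -0.25 -0.49]
wrist TCP px [318.1 233.2]
ellipse [315.3 231.3] [27.4 29.8] pin ctr [ 0.5992 -0.1847  0.099 ] cloud mean [ 0.5992 -0.1847  0.099 ] tool delta/250 [-0.0061 -0.0079  0.0245]
```

{"op": "move_arm", "data": {
  "rows": [
    {"offset": [-0.005,-0.005,0.05],"spin": 0},
    {"offset": [-0.005,-0.005,0.11],"spin": 0},
    {"offset": [-0.005,-0.005,0.135],"spin": 0},
    {"offset": [-0.005,-0.005,0.145],"spin": 0},
    {"offset": [-0.005,-0.005,0.15],"spin": 0},
    {"offset": [-0.005,-0.005,0.155],"spin": 0},
    {"offset": [-0.005,-0.005,0.16],"spin": 0},
    {"offset": [-0.005,-0.005,0.165],"spin": 0},
    {"offset": [-0.005,-0.005,0.17],"spin": 0},
    {"offset": [-0.005,-0.005,0.17],"spin": 0}
  ]
}}

```text
clock: 12.5
tool_pos: [0.5994, -0.1853, 0.0621]
ee_rot: [[0.94, 0.342, 0.001], [0.342, -0.94, -0.0], [0.001, 0.001, -1.0]]
force: [0.0, -0.7, 1.3]
opening: -0.0003
```

```bash
python3 look.py o wrist scene; python3 cc.py o 330 192 .5992 -.1847 .099
```

```text
12.5 [ 0.5994 -0.1853  0.0621] [ 0.05 -0.69  1.28]
wrist TCP px [318.1 233.1]
scene TCP px [329.5 199.5]
tip lowest [0.0823 0.0843 0.0864 0.0944]
pin top z 43 0.09591392828711047
```

View pics/co.png

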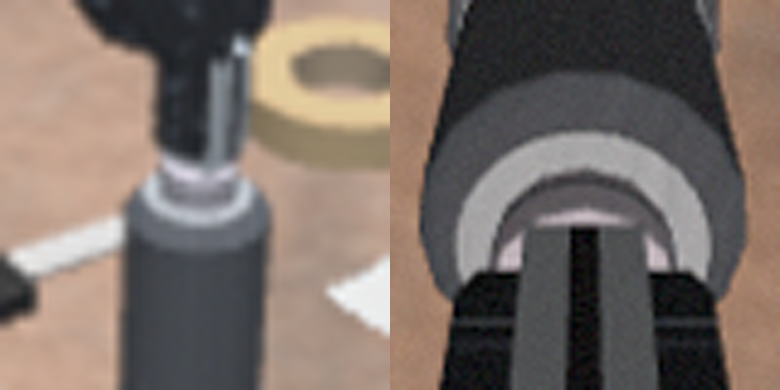

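{"op": "move_arm", "data": {
  "rows": [
    {"offset": [0,0,0.004],"spin": 0},
    {"offset": [0,0,0.008],"spin": 0},
    {"offset": [0,0,0.012],"spin": 0},
    {"offset": [0,0,0.012],"spin": 0}
  ]
}}

```text
clock: 13.0
tool_pos: [0.5993, -0.1853, 0.0586]
ee_rot: [[0.94, 0.342, 0.001], [0.342, -0.94, -0.0], [0.001, 0.0, -1.0]]
force: [1.7, 0.8, 1.4]
opening: 0.0001
```

{"op": "move_arm", "data": {
  "rows": [
    {"offset": [0,0,-0.08],"spin": 0},
    {"offset": [0,0,-0.24],"spin": 0},
    {"offset": [0,0,-0.3],"spin": 0},
    {"offset": [0,0,-0.3],"spin": 0},
    {"offset": [0,0,-0.3],"spin": 0}
  ]
}}

```text
clock: 13.5
tool_pos: [0.5979, -0.1851, 0.1326]
ee_rot: [[0.94, 0.342, -0.002], [0.342, -0.94, 0.0], [-0.001, -0.001, -1.0]]
force: [-0.3, -0.4, -0.9]
opening: 0.0001
```

```bash
python3 look.py p wrist scene top;  python3 pin.py p .5992 -.1847 .085 wrist scene; python3 pin.py p .4738 -.002 .060 scene top; python3 pin.py p .4452 -.3148 .035 scene top
python3 - <<'E'
from h import *; import cv2
w=load("wrist_p");s=load("scene_p");s0=load("scene0");t=load("top_p");t0=load("top0")
u,v=proj(w,(.5992,-.1847,.093)).astype(int)
c=lambda d,u,v,r:cv2.resize(d["image"][v-r:v+r,u-r:u+r],(260,260),interpolation=cv2.INTER_CUBIC)
cv2.imwrite("pics/cp.png",np.vstack([np.hstack([c(s0,330,192,16),c(s,330,192,16),c(w,u,v,30)]),np.hstack([c(s,420,227,16),c(s,287,267,16),c(s,340,215,90)])]))
# any shift of things: image difference in scene
for n,a,b in(("scene",s0,s),("top",t0,t)):
    df=(cv2.absdiff(cv2.GaussianBlur(a["image"],(5,5),0),cv2.GaussianBlur(b["image"],(5,5),0)).max(2)>25).astype(np.uint8)
    k,l,st,ce=cv2.connectedComponentsWithStats(df); print(n,[(x[:5].tolist()) for x in st[1:] if x[4]>3])
E
```

```text
13.5 [ 0.5979 -0.1851  0.1326] [-0.31 -0.42 -0.88]
wrist TCP px [318.1 233.2]
scene TCP px [331.  172.2]
top TCP px [338.4 190.6]
wrist pin top 376 0.0929 face 824 0.0837 proud mm 9.27 z hist [  0   0   0 207 169   0   0   0   0]
scene pin top 26 0.0917 face 62 0.0825 proud mm 9.2 z hist [ 0  0  5 21  0  0  0  0  0]
scene pin top 52 0.0674 face 108 0.0577 proud mm 9.7 z hist [ 0  0  3 40  8  1  0  0  0]
top pin top 55 0.0687 face 131 0.0591 proud mm 9.63 z hist [ 0  0  4 17 28 11  0  0  0]
scene pin top 32 0.0424 face 68 0.033 proud mm 9.45 z hist [ 0  0  0 24  8  0  0  0  0]
top pin top 55 0.0439 face 132 0.0333 proud mm 10.57 z hist [ 0  0  2 12 37  6  0  0  0]
scene [[310, 0, 62, 162, 5729], [526, 0, 114, 400, 23469], [325, 183, 11, 10, 65], [417, 219, 11, 5, 35], [416, 223, 10, 6, 34], [281, 253, 12, 5, 37], [280, 259, 13, 7, 49], [587, 287, 17, 7, 50], [479, 318, 46, 82, 1567], [519, 352, 15, 39, 104], [616, 365, 24, 21, 139], [522, 377, 8, 21, 51]]
top [[260, 73, 135, 327, 30796]]
```

View pics/cp.png

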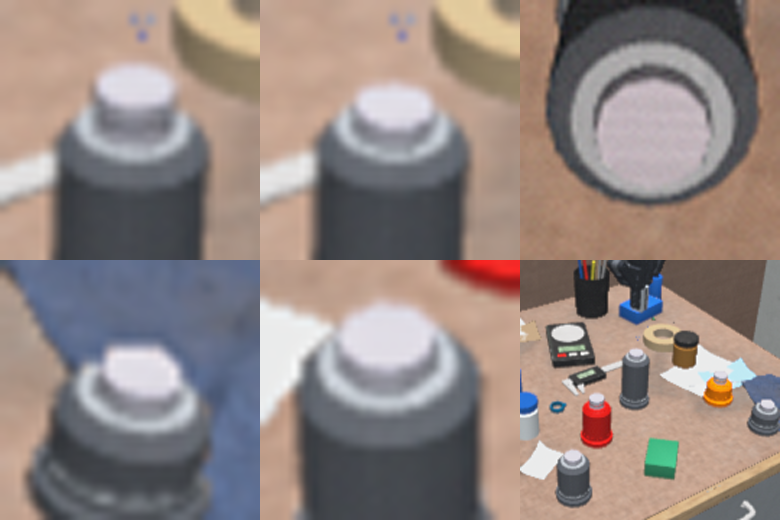

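The pins are down about 5.3, 5.4 and 6 mm. The scene image difference shows only the pins and the robot changed, and the arm hangs clear of everything, so I'm handing in.

```bash
python3 -c "
from workcell import arm
print(arm.hand_in()); print(arm.read_state()['clock'])"
```

```text
the job is handed in; nothing more can be done
None
the job is handed in; nothing more can be done
```

I pushed the three grey gauges' pins down with the shut fingertips, short first, then middle, then tall, and left the red and orange look-alikes alone. The job was handed in at about 13.6 s of the 38 s allowed.

**Pin depths:** the last depth readings, against a half-way mark of 6 mm, were:

| Gauge | Pushed down (mm) |
|---|---|
| short | about 5.3 |
| middle | about 5.4 |
| tall | about 6.0 |

No pin was driven to its stop, and the force readings while pushing were at most about 3 N. The short pin took two presses, because the first reached only about 4.6 mm.

**Nothing else moved:** comparing the scene camera's images before and after showed only the pins and the robot had changed. The same check from the top camera told nothing, because the arm covered the middle of its view.

**Disagreements:**
- **Fingertip height:** the reported tool height was about 34 mm below where the fingertips really were, judging by the cameras and the contact force. I set the depths from those instead of the reported height.
- **Camera heights:** the scene camera read about 1.3 mm lower than the wrist camera throughout, so I used changes in height rather than absolute values.
- **Pin above top face:** the gauges' top faces read 1–2 mm low in depth, so the absolute "how far it stands out" figures came out 1–2 mm too large.

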